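Let the concentrate bottle down on the ratchet bench lift

ROBOT

A 6-joint arm with a two-finger parallel gripper is mounted at the origin on a cart in front of the work surface, level with it; the furniture and walls round the work are solid. World frame = base frame: x ahead of the robot, y to its left, z up, the work surface at z = 0. Lengths are in m, angles in degrees, forces in N, time in s.
With the tool pointing down it reaches from about 0.325 to 1 m from the base axis. Payload 5.1 kg.
Tool frame: the origin (TCP) lies at the very end of the fingers, on their centre line; the grasp point (between the pads) lies hold_point_z behind it (hold_point_z is the distance from the TCP to the grasp point, in m); z points along the fingers, y is the direction in which the jaws open and shut (so a half turn about z gives the same grasp; the last joint's range is limited). The gripper opens to 85 mm and grips with 20 to 120 N. Pads are 22 mm wide; open, the fingers measure 114 mm over their backs; the gripper's body (76 mm by 85 mm) begins 54 mm behind the grasp point. The pads swing forward as they close: fully open they stand 13 mm farther back than shut.
Start: joints at [-75.149, 7.093, 94.555, -0, 78.352, -4.733], TCP at [0.218, -0.612, 0.194] pointing down, gripper open.
Joint ranges: [-149.61, 149.61], [-58.7, 133.49], [1.44, 155.28], [-77.14, 257.14], [18.33, 153.61], [-166.67, 166.67]. Speed limits (degrees/s): [147.25, 147.25, 180, 180, 180, 180].

INTERFACE

Orientations are given as a 3x3 rotation matrix whose columns are the frame's x, y, z axes.
In Python, from plant import read_state, read_camera, get_calibration, finish_job, hold_point_z gives the robot as it stands.
- The arm moves only by the tool apply_moves, never from a script. Its argument "deltas" is a list of rows, each a list of 4 numbers: the shift along the tool's x, y, z scaled (see below), then the turn about the tool's z scaled (see below). In form: [[x, y, z, twist], ...]. A call has 1 to 12 rows; each row is the pose to reach, as a shift and turn from the pose commanded when the call began, along the tool's axes at that moment, turning the shorter way round; what a row does not reach only later rows make up. The controller multiplies each number of a shift by 0.25 m and each number of a turn by 180 degrees. A row lasts 1/8 s, in which the tool goes at most 62.5 mm and 10.7 degrees, less where a joint would pass 70% of its speed; a pose out of reach is approached as far as the arm can. A call with a number of a shift or a turn outside -1 to 1 is refused whole. A call with a gripper value outside its range is refused whole. "claw" is the opening, from -1 (shut) to 1 (fully open), set as the call begins (left out, the last holds). The fingers move at their own pace and stop on an object; the grip force is fixed at half the most. Time passes only in rows, so rows that repeat a pose let the fingers close. It gives the time, the measured TCP pose, the force and the opening at its end, in the units of the state.
- read_state(): the state, without advancing time (a new reading comes with each control period).
- read_camera(name): name is "scene" or "top" or "wrist"; returns the picture (480x640x3 uint8, red, green, blue); there is no depth.
- get_calibration(name): a dict with "fx", "fy", "cx", "cy" (pixels), "T" (4x4, takes a point from camera to world coordinates); the wrist camera has in their place "T_tool_cam" (4x4, takes a point from camera to tool coordinates, whose origin is the TCP and whose axes are the flange's). Camera axes: x right, y up, looking along -z (the intrinsics and any distortion apply to the point x, -y, -z); pixel columns grow to the right and rows downward; lengths in m; the calibration is good to about 2 mm. A picture is of the moment at which its call begins: read the wrist's pose just before it. get_calibration takes no time and is no camera call.
- finish_job(): hands the job in, once; it reports no verdict.
The state is a dict: "t": time; "joint_pos": joint angles; "qvel": joint speeds; "tau": joint torques, N m; "tool_pos": TCP position; "ee_rot": TCP orientation; "force": force on the tool from outside, world axes, zero at the start; "torque": the same for the moment, N m; "finger_gap": finger opening in m.
Only numpy, scipy, OpenCV 4.12 (cv2) and the standard library are available. Lean on these libraries where they do the work, as an engineer would, in place of code of your own. Each camera call takes 0.05 s, during which the arm holds its last target.

TASK

The white concentrate bottle stands up on the blue bench lift and has to come down so that it can be changed: press the yellow pawl lever right down to release, then take the red crank handle and wind up a touch, until the unloaded pawl springs out of the ratchet wheel. Keep hold and let the crank turn back slowly under the load until you feel the tray settle on its rubber stop; do not let the load run or drop, and do not force the crank on once the tray has landed. Then let go and leave the pawl out, the bottle standing on the tray and the things round about where they are.

Things in the scene. Friction and masses are not known exactly. Their poses are not given: they have to be found in the camera images.
- lift: Blue hand-wound bench lift, fixed: base plate 125 x 290 mm, grey mast 310 mm high, winch on its front. Origin at bench height straight below the crank shaft, mid-depth of the base plate, just before the mast. Its x axis points away from the robot, parallel to the crank shaft, y to the left (tray side), z up. It stands anywhere on the middle of the bench, turned by up to 0.35 rad
- crank_hub (a point): Point on the crank's axis of rotation (parallel to the lift's x), level with the middle of the red handle and 165 mm above the bench; empty space, the shaft end is 45 mm behind it. As seen from the robot, clockwise (left, over the top, to the right) lowers the tray, anticlockwise winds it up
- crank_grip (a point): Middle of the red crank handle: a sleeve 24 mm thick and 92 mm long along the lift's x, free to turn on its pin, 70 mm from the axis; the crank arm is at its far end, 55 mm behind this point. Starts on the left side, within 0.65 rad of level. The load pushes it clockwise with about 5 to 11 N when the pawl is out; free space 40 mm all round its front half
- lever_knob (a point): Middle of the yellow knob (22 mm thick, 28 mm long along the lift's x) at the end of the pawl lever, to the right of the crank. Pressed from above it goes down 40 mm, nearly straight, against 3 to 5 N, to a hard stop, and stays where it is left. It can be pushed with closed fingertips
- pawl_lever (a joint): Angle of the pawl lever: 0 = up, pawl held in; 0.6 = fully down, release. The lever only loads the pawl's spring: the pawl stays trapped under the tooth by the load until the crank is wound up by some 0.05 to 0.1 rad, then it springs out and stays out. The crank can be wound up by at most 0.6 rad
- pawl_tip (a point): Tip of the dark steel pawl that hooks into the top of the ratchet wheel. 34 mm from wheel_centre while it holds the load, 57 mm when it has sprung out
- wheel_centre (a point): Centre of the steel ratchet wheel (80 mm across, 16 teeth), on the crank's axis, 94 mm behind crank_hub along the lift's x
- tray: Tray carriage on the mast; slides straight up and down, 22 mm for each radian of crank. Origin on the lift's z axis at the height of the tray's floor, 150 mm above the bench at the start. With the bottle it weighs 20 to 32 N. It lands on a rubber buffer whose dark clamp block is set at a new, unmeasured height on the mast each time
- tray_mid (a point): Middle of the tray's floor (94 x 140 mm with a low rim), left of the mast. It lands 58 to 83 mm below its start, after 2.6 to 3.8 rad of crank, and the push of the crank then dies away within about 1 mm of tray travel (3 mm at the handle); turning on from there presses the tray hard on the stop
- bottle_mid (a point): White concentrate bottle with blue cap, 56 mm thick, 190 mm high, standing loose on the tray; this is its centre, 95 mm above its foot. z along the bottle
- scrub_brush: Wooden scrubbing brush, 61 x 154 x 46 mm, lying at the right; bystander, origin under its middle
- marker: White and black marker pen, 135 mm long, 16 mm thick, lying in front at the right; bystander, origin under its middle
- tape_roll: Roll of masking tape, 98 mm across, 25 mm high, lying flat at the right; bystander, origin under its middle

How it is judged:
By the outcome, as a careful person would: the job done as asked, in the order asked, and still so for the second after the job is handed in, with the robot touching nothing.
It also fails if it takes over 59 s, if anything falls off the work surface, if the arm or the gripper's body presses on something with over 40 N, if the wrist force passes 120 N, or if a joint passes its speed limit or range.

## Working session

There is one attempt and no reset: what is moved stays moved. The work goes in short steps, Python scripts to look and compute and a tool call to move; the robot and the scene stay as the last step left them, time stands still between calls to the robot, and variables do not carry over. Pictures are saved under pics/ and viewed, and the job is handed in when it is done.

Besides the shell and the picture viewer there is one more tool, called after "Emit:" by a JSON object that holds its "name" and its "arguments", one argument or row to a line. apply_moves: Moves the arm, as the interface text tells. Its arguments: {"type":"object","properties":{"deltas":{"type":"array"},"claw":{"type":"number"}},"required":["deltas"]}

```bash
mkdir -p pics; ls; python3 - <<'E'
from plant import *
import cv2,numpy as np
s=read_state()
for k,v in s.items(): print(k,np.round(v,4).tolist())
try: print(hold_point_z())
except Exception as e: print(hold_point_z)
for n in ("scene","top"):
    im=read_camera(n); cv2.imwrite(f"pics/{n}0.png",im[:,:,::-1]); print(get_calibration(n))
print(get_calibration("wrist"))
E
```

```text
pics
t 0.0
joint_pos [-75.1483, 7.1354, 94.6334, 0.0006, 78.3531, -4.7312]
qvel [-0.0151, -0.0269, 0.0328, 0.0132, 0.1128, 0.0245]
tau [0.0001, -42.3615, -36.5452, -0.0002, 0.0069, 0.0]
tool_pos [0.2177, -0.6117, 0.1929]
ee_rot [[0.9422, 0.3352, -0.0005], [0.3352, -0.9422, 0.0021], [0.0002, -0.0021, -1.0]]
force [-0.5393, 0.1739, -0.1945]
torque [0.0086, 0.0798, 0.034]
finger_gap 0.0849
0.0187
{'fx': 596.4841799582523, 'fy': 596.4841799582523, 'cx': 311.7164212673502, 'cy': 223.59048604264706, 'T': array([[-0.84422579,  0.21146263, -0.49251028, -0.08512653],
       [-0.53579989, -0.35727813,  0.76502995,  0.91630796],
       [-0.01418791,  0.90974496,  0.41492506,  0.65672154],
       [ 0.        ,  0.        ,  0.        ,  1.        ]])}
{'fx': 582.6415626446827, 'fy': 582.6415626446827, 'cx': 313.72434396883546, 'cy': 237.42655169813207, 'T': array([[ 0.00824076,  0.98424948, -0.17659287,  0.28741576],
       [-0.99992635,  0.00653746, -0.010225  , -0.02861478],
       [-0.00890949,  0.17666413,  0.98423087,  1.42674439],
       [ 0.        ,  0.        ,  0.        ,  1.        ]])}
{'fx': 356.84254109241084, 'fy': 356.84254109241084, 'cx': 314.9805765990746, 'cy': 240.22832081163995, 'T_tool_cam': array([[-3.66594079e-04,  9.51215714e-01,  3.08526387e-01,
         7.98512831e-02],
       [ 9.99999373e-01,  6.75205067e-04, -8.93511327e-04,
        -4.92853585e-04],
       [-1.05824059e-03,  3.08525866e-01, -9.51215365e-01,
        -1.79335798e-01],
       [ 0.00000000e+00,  0.00000000e+00,  0.00000000e+00,
         1.00000000e+00]])}
```

View pics/scene0.png

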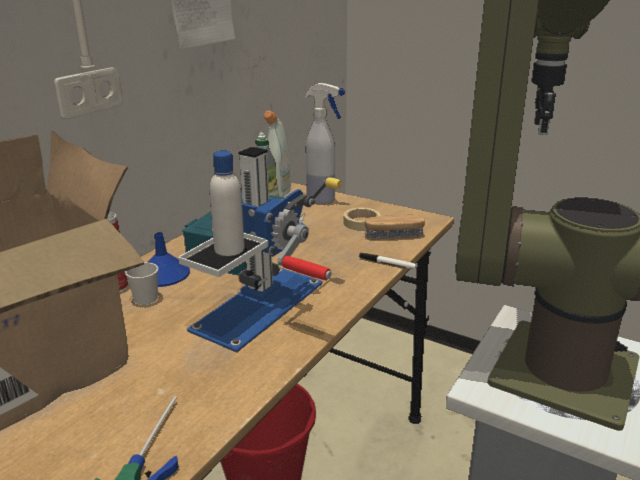

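View pics/top0.png

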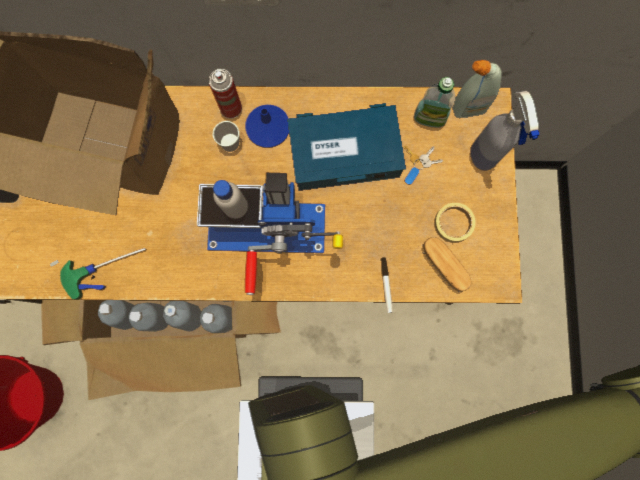

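The scene view shows the lift mid-bench, with the red handle at about (305,268), the yellow knob at (333,184) and the pawl on the wheel. The top view shows the handle from (251,250) to (251,292), the knob at (338,241) and the base plate from about (208,228) to (325,228/252). Next I triangulate.

```bash
cat > h.py <<'E'
import numpy as np,cv2
from plant import *
def ray(n,uv):
    c=get_calibration(n);T=c["T"]
    d=np.array([(uv[0]-c["cx"])/c["fx"],-(uv[1]-c["cy"])/c["fy"],-1.]);d=T[:3,:3]@d
    return T[:3,3],d/np.linalg.norm(d)
def plane(n,uv,z):
    o,d=ray(n,uv);return o+d*(z-o[2])/d[2]
def tri(a,b):
    o1,d1=ray("scene",a);o2,d2=ray("top",b)
    t=np.linalg.lstsq(np.c_[d1,-d2],o2-o1,rcond=None)[0]
    p,q=o1+d1*t[0],o2+d2*t[1];return (p+q)/2,np.linalg.norm(p-q)
def proj(n,P):
    c=get_calibration(n);T=c["T"];p=T[:3,:3].T@(np.array(P)-T[:3,3])
    return np.array([c["cx"]+c["fx"]*p[0]/-p[2],c["cy"]-c["fy"]*p[1]/-p[2]])
def mask(im,col):
    h=cv2.cvtColor(im,cv2.COLOR_RGB2HSV).astype(int);H,S,V=h[...,0],h[...,1],h[...,2]
    if col=="red": return ((H<6)|(H>174))&(S>150)&(V>90)
    if col=="yel": return (H>24)&(H<34)&(S>150)&(V>110)
    if col=="blue": return (H>100)&(H<120)&(S>150)&(V>50)
def blob(im,col,box):
    m=mask(im,col).astype(np.uint8);k=np.zeros_like(m);x0,y0,x1,y1=box;k[y0:y1,x0:x1]=m[y0:y1,x0:x1]
    n,l,st,ce=cv2.connectedComponentsWithStats(k);i=1+np.argmax(st[1:,4]);c=(l==i)
    return st[i],ce[i],c
E
python3 - <<'E'
from h import *
S=cv2.imread("pics/scene0.png")[:,:,::-1].copy();T=cv2.imread("pics/top0.png")[:,:,::-1].copy()
for col,bs,bt in (("red",(270,240,345,290),(235,240,270,300)),("yel",(315,170,350,200),(328,228,350,255))):
    a=blob(S,col,bs);b=blob(T,col,bt);print(col,a[0],a[1],b[0],b[1],tri(a[1],b[1]))
    if col=="red":
        for s in (a,b): print(cv2.minAreaRect(np.argwhere(s[2])[:,::-1].astype(np.float32)))
b=blob(T,"blue",(200,195,335,260));print(b[0])
cv2.imwrite("pics/t1.png",cv2.resize(T[180:300,190:360],None,fx=4.5,fy=4.5,interpolation=cv2.INTER_CUBIC)[:,:,::-1])
cv2.imwrite("pics/s1.png",cv2.resize(S[140:350,170:350],None,fx=2.85*1.5/1.5,fy=2.85,interpolation=cv2.INTER_CUBIC)[:,:,::-1])
E
```

```text
red [282 256  47  24 573] [304.54450262 266.87783595] [246 251  11  42 397] [250.62720403 271.68010076] (array([0.44072311, 0.12488708, 0.13745691]), np.float64(0.0009299516883856113))
((304.9297180175781, 266.9783935546875), (47.34782791137695, 13.086821556091309), 17.10272979736328)
((251.0, 271.5), (41.0, 10.0), 90.0)Traceback (most recent call last):
  File "<stdin>", line 4, in <module>
  File "h.py", line 23, in blob
    n,l,st,ce=cv2.connectedComponentsWithStats(k);i=1+np.argmax(st[1:,4]);c=(l==i)
                                                      ~~~~~~~~~^^^^^^^^^^
    return _wrapfunc(a, 'argmax', axis=axis, out=out, **kwds)
    return bound(*args, **kwds)
ValueError: attempt to get argmax of an empty sequence
```

```bash
sed -i 's/(H>24)&(H<34)&(S>150)&(V>110)/(H>22)\&(H<36)\&(S>170)\&(V>90)/' h.py
python3 - <<'E'
from h import *
S=cv2.imread("pics/scene0.png")[:,:,::-1].copy();T=cv2.imread("pics/top0.png")[:,:,::-1].copy()
cv2.imwrite("pics/t1.png",cv2.resize(T[180:300,190:360],None,fx=4.5,fy=4.5,interpolation=cv2.INTER_CUBIC)[:,:,::-1])
cv2.imwrite("pics/s1.png",cv2.resize(S[140:350,170:350],None,fx=2.85*1.5/1.5,fy=2.85,interpolation=cv2.INTER_CUBIC)[:,:,::-1])
print(cv2.cvtColor(S,cv2.COLOR_RGB2HSV)[184,330:338],cv2.cvtColor(T,cv2.COLOR_RGB2HSV)[241,335:341])
for bs,n,I in (((315,170,350,200),0,S),((328,228,350,255),1,T)): 
    try: print(blob(I,"yel",bs)[:2])
    except Exception as e: print(e)
E
```

```text
[[ 22 157 143]
 [ 22 153 152]
 [ 22 156 157]
 [ 22 155 166]
 [ 22 154 171]
 [ 22 153 173]
 [ 22 154 181]
 [ 23 156 139]] [[ 27 235 231]
 [ 29 229 229]
 [ 30 215 230]
 [ 30 217 231]
 [ 30 220 231]
 [ 27 233 230]]
attempt to get argmax of an empty sequence
(array([334, 234,   9,  14, 101], dtype=int32), array([337.61386139, 240.36633663]))
```

View pics/t1.png

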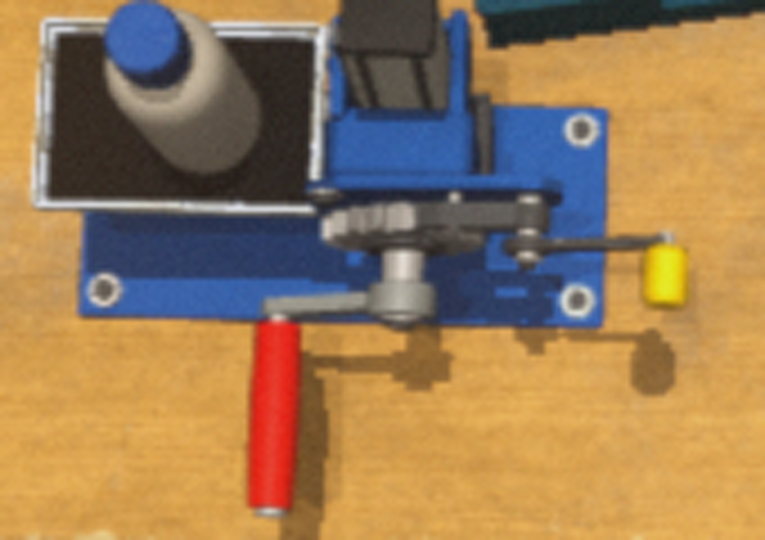

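View pics/s1.png

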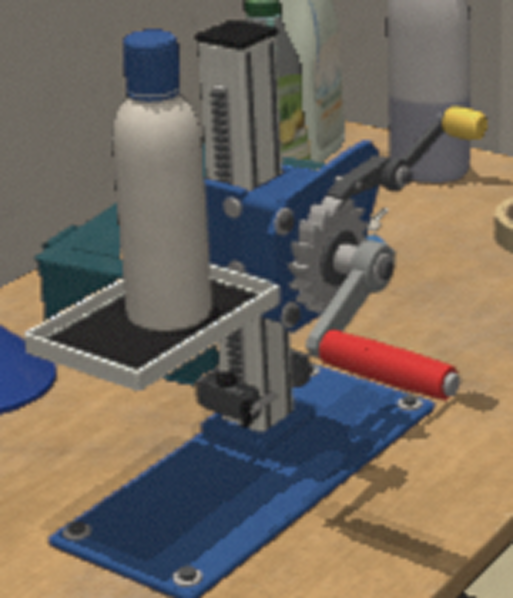

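```bash
python3 - <<'E'
from h import *
t=lambda x,y:(190+x/4.5,180+y/4.5)
s=lambda x,y:(170+x/2.85,140+y/2.85)
FL,FR,BR=[plane("top",t(*p),0.008) for p in ((80,315),(602,325),(607,110))]
print(FL,FR,BR)
w=FL-FR;print("len",np.linalg.norm(w),"yaw",np.arctan2(-w[0],w[1]),np.linalg.norm(BR-FR)); w=BR-FR;print("yaw2",np.arctan2(w[1],w[0]))
print("near",tri(s(452,382),t(271,512)),"far",tri(s(320,345),t(278,320)))
print("knob",tri(s(466,123),t(664,275)))
print("hub nut",tri(s(382,266),t(403,322)))
S=cv2.imread("pics/scene0.png")[:,:,::-1].copy();T=cv2.imread("pics/top0.png")[:,:,::-1].copy()
ext=[t(*p) for p in((80,315),(602,325),(607,110))]
print([ (plane("top",t(a,b),0.15)) for a,b in((40,205),(318,210),(325,27),(45,22))])
E
```

```text
[0.50869989 0.24740226 0.008     ] [ 0.5051202  -0.03893704  0.008     ] [ 0.62589175 -0.04108624  0.008     ]
len 0.28636167815663427 yaw -0.012500893547459585 0.12079066689870027
yaw2 -0.017793629108604242
near (array([0.39108974, 0.12421902, 0.13679199]), np.float64(0.00029710501569428776)) far (array([0.48855076, 0.12449848, 0.13581322]), np.float64(0.0037164526595467044))
knob (array([ 0.49434549, -0.06644407,  0.22680924]), np.float64(0.0019386560873752958))
hub nut (array([0.48261718, 0.05959834, 0.16763515]), np.float64(0.0026641909399193545))
[array([0.54178265, 0.24194626, 0.15      ]), array([0.54014328, 0.10347197, 0.15      ]), array([0.63400884, 0.1022318 , 0.15      ]), array([0.63578768, 0.24347701, 0.15      ])]
```

Emit:
{"name": "apply_moves", "arguments": {
  "deltas": [
    [0.1,-0.1,-0.2,0.03],
    [0.25,-0.25,-0.35,0.06],
    [0.45,-0.43,-0.4,0.09],
    [0.65,-0.62,-0.4,0.112],
    [0.8,-0.77,-0.4,0.112],
    [0.88,-0.84,-0.4,0.112],
    [0.88,-0.84,-0.4,0.112]
  ],
  "claw": -1
}}

```text
t: 0.98
tool_pos: [0.3554, -0.3391, 0.2941]
ee_rot: [[1.0, -0.007, 0.0], [-0.007, -1.0, -0.0], [0.0, 0.0, -1.0]]
force: [0.3, 0.0, 0.7]
finger_gap: -0.0
```

```bash
cat > st.py <<'E'
from h import *
import sys
s=read_state();R=np.array(s["ee_rot"]);p=np.array(s["tool_pos"])
print("t",round(s["t"],3),"p",p.round(4),"F",np.round(s["force"],2),"gap",round(s["finger_gap"],4));print(R.round(4).tolist())
if len(sys.argv)>3:
    tgt=np.array([float(v) for v in sys.argv[1:4]])
    yaw=-0.012
    xt=np.array([np.cos(yaw),np.sin(yaw)]);a=np.arctan2(R[1,0],R[0,0])
    print("delta",(R.T@(tgt-p)/0.25).round(4),"twist",round(np.degrees(a-yaw)/180,4))
E
python3 st.py 0.494 -0.066 0.26
```

```text
t 0.975 p [ 0.3554 -0.3391  0.2941] F [0.31 0.01 0.71] gap -0.0
[[1.0, -0.0065, 0.0001], [-0.0065, -1.0, -0.0002], [0.0001, 0.0002, -1.0]]
delta [ 0.5472 -1.0962  0.1363] twist 0.0017
```

Emit:
{"name": "apply_moves", "arguments": {
  "deltas": [
    [0.1,-0.15,0,0.0017],
    [0.22,-0.37,0,0.0017],
    [0.35,-0.6,0,0.0017],
    [0.47,-0.8,0,0.0017],
    [0.53,-0.93,0,0.0017],
    [0.54,-0.96,0,0.0017],
    [0.54,-0.96,0,0.0017]
  ]
}}

```text
t: 1.85
tool_pos: [0.492, -0.103, 0.2938]
ee_rot: [[1.0, -0.016, -0.001], [-0.016, -1.0, -0.0], [-0.001, 0.0, -1.0]]
force: [-1.0, -0.1, -0.2]
finger_gap: -0.0
```

```bash
cat > wr.py <<'E'
from h import *
import sys
s=read_state();im=read_camera("wrist");cv2.imwrite(sys.argv[1],im[:,:,::-1])
np.savez(sys.argv[1]+".npz",p=s["tool_pos"],R=s["ee_rot"])
E
python3 wr.py pics/w1.png; python3 st.py 0.494 -0.066 0.245
```

```text
t 1.9 p [ 0.4918 -0.1034  0.2939] F [ 0.46 -1.24 -0.66] gap 0.0001
[[0.9999, -0.0167, -0.0007], [-0.0167, -0.9999, -0.0005], [-0.0007, 0.0005, -1.0]]
delta [ 0.0063 -0.1499  0.1957] twist -0.0015
```

View pics/w1.png

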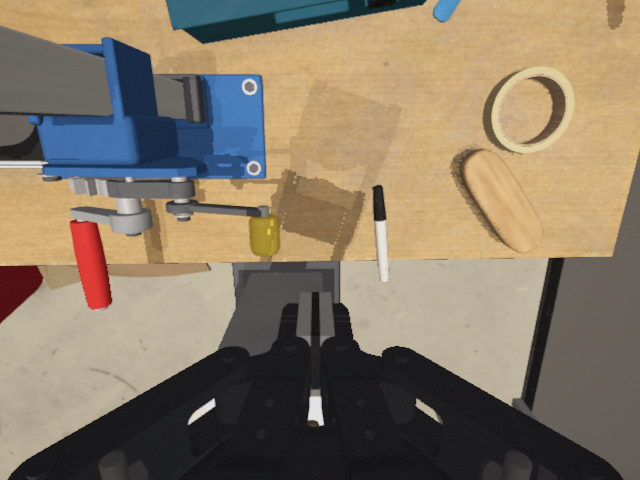

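The wrist view shows the knob at (265,235) and the red handle from (87,222) to (98,305), with closed fingertips at about (315,300).

```bash
cat >> h.py <<'E'
def wray(f,uv,z):
    d=np.load(f+".npz");c=get_calibration("wrist");T=c["T_tool_cam"]
    v=np.array([(uv[0]-c["cx"])/c["fx"],-(uv[1]-c["cy"])/c["fy"],-1.])
    o=d["p"]+d["R"]@T[:3,3];v=d["R"]@T[:3,:3]@v
    return o+v*(z-o[2])/v[2]
E
python3 - <<'E'
from h import *
f="pics/w1.png"
print(wray(f,(265,236),.232));print(wray(f,(87,222),.137),wray(f,(98,305),.137))
E
```

```text
[ 0.49718305 -0.06724     0.232     ]
[0.48491217 0.11933333 0.137     ] [0.39477812 0.12703847 0.137     ]
```

Emit:
{"name": "apply_moves", "arguments": {
  "deltas": [
    [0.01,-0.1,0.06,0],
    [0.015,-0.146,0.14,0],
    [0.015,-0.146,0.19,0],
    [0.015,-0.146,0.22,0],
    [0.015,-0.146,0.25,0],
    [0.015,-0.146,0.28,0],
    [0.015,-0.146,0.31,0],
    [0.015,-0.146,0.34,0],
    [0.015,-0.146,0.36,0],
    [0.015,-0.146,0.36,0]
  ]
}}

```text
t: 3.15
tool_pos: [0.4962, -0.0656, 0.2037]
ee_rot: [[1.0, -0.015, -0.001], [-0.015, -1.0, 0.0], [-0.001, -0.0, -1.0]]
force: [-0.0, -0.8, 0.5]
finger_gap: 0.0001
```

```bash
python3 st.py 0.494 -0.066 0.196
```

```text
t 3.15 p [ 0.4962 -0.0656  0.2037] F [-0.04 -0.83  0.52] gap 0.0001
[[0.9999, -0.0153, -0.0008], [-0.0153, -0.9999, 0.0002], [-0.0008, -0.0002, -1.0]]
delta [-0.0088  0.0016  0.0307] twist -0.001
```

```bash
cat > look.py <<'E'
from h import *
import sys
n,f,x0,y0,x1,y1,k=sys.argv[1],sys.argv[2],*map(float,sys.argv[3:8])
im=read_camera(n);cv2.imwrite(f.replace(".png","_full.png"),im[:,:,::-1])
cv2.imwrite(f,cv2.resize(im[int(y0):int(y1),int(x0):int(x1)],None,fx=k,fy=k,interpolation=cv2.INTER_CUBIC)[:,:,::-1])
E
python3 look.py scene pics/s2.png 200 120 370 290 3.4
```

```text
(no output)
```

View pics/s2.png

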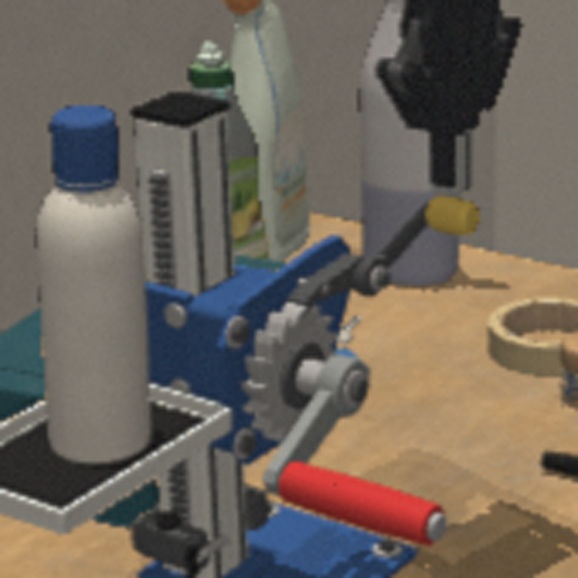

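```bash
python3 - <<'E'
from h import *
p=[.4962,-.0656,.2037]
a=proj("scene",p);print(a,(a-[200,120])*3.4)
for z in (.17,.18,.19,.2,.21,.227): 
  P=[.496,-.066,z];print(z,(proj("scene",P)-[200,120])*3.4,proj("top",P), plane("scene",(333.2,183.2),z),plane("top",(337.9,240.9),z),wray("pics/w1.png",(265,236),z))
c=get_calibration("scene");print(c["T"])
E
```

```text
[332.04401374 193.6029265 ] [448.94964672 250.24995009]
0.17 [449.56755293 301.40873205] [336.73861092 245.18995488] [ 0.57022503 -0.19586651  0.17      ] [ 0.50553261 -0.06852865  0.17      ] [ 0.47799489 -0.0579301   0.17      ]
0.18 [449.56884556 286.30498294] [336.876797   244.43579479] [ 0.55676042 -0.17301618  0.18      ] [ 0.50379703 -0.06821106  0.18      ] [ 0.48108987 -0.05943189  0.18      ]
0.19 [449.5701469 271.0994452] [337.01715277 243.66979341] [ 0.54329581 -0.15016586  0.19      ] [ 0.50206146 -0.06789346  0.19      ] [ 0.48418484 -0.06093369  0.19      ]
0.2 [449.57145704 255.79108636] [337.15972975 242.89166966] [ 0.5298312  -0.12731554  0.2       ] [ 0.50032589 -0.06757586  0.2       ] [ 0.48727981 -0.06243548  0.2       ]
0.21 [449.57277607 240.37885997] [337.30458108 242.10113347] [ 0.51636659 -0.10446521  0.21      ] [ 0.49859032 -0.06725826  0.21      ] [ 0.49037478 -0.06393728  0.21      ]
0.227 [449.57503907 213.93668954] [337.55620413 240.72788319] [ 0.49347676 -0.06561966  0.227     ] [ 0.49563985 -0.06671835  0.227     ] [ 0.49563623 -0.06649033  0.227     ]
[[-0.84422579  0.21146263 -0.49251028 -0.08512653]
 [-0.53579989 -0.35727813  0.76502995  0.91630796]
 [-0.01418791  0.90974496  0.41492506  0.65672154]
 [ 0.          0.          0.          1.        ]]
```

```bash
python3 look.py scene pics/s3.png 200 120 370 290 3.4; python3 wr.py pics/w3.png; python3 st.py
```

```text
t 3.3 p [ 0.4966 -0.0658  0.2046] F [ 0.05 -0.14 -0.27] gap 0.0003
[[0.9999, -0.0154, 0.0006], [-0.0154, -0.9999, -0.0002], [0.0006, 0.0002, -1.0]]
```

View pics/s3.png

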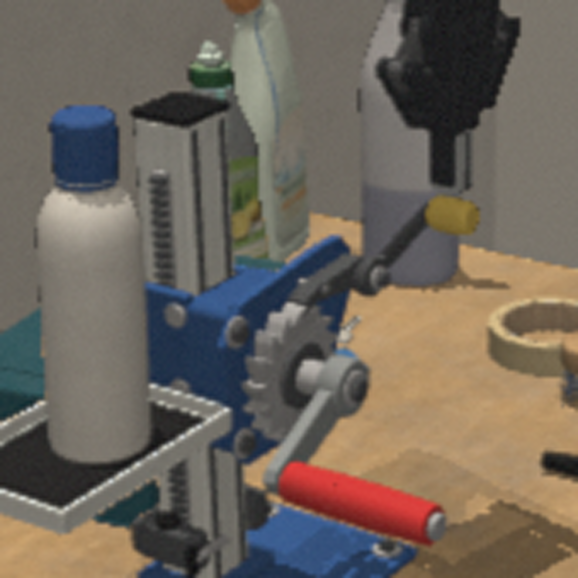

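View pics/w3.png

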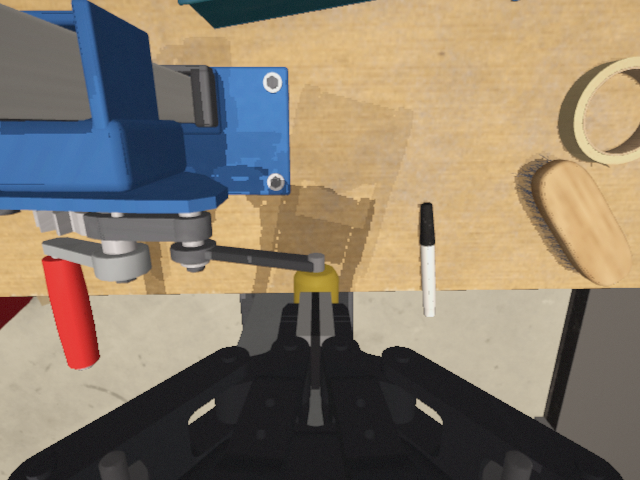

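```bash
python3 - <<'E'
from h import *
for f,a,b in (("pics/w1.png",(265,178),(262,75)),("pics/w3.png",(290,193),(288,68))):
  print(wray(f,a,.008),wray(f,b,.008))
c=get_calibration("wrist");T=c["T_tool_cam"]
# where do fingertip TCP and points behind project in wrist image
for z in (-.06,-.04,-.02,0,.02):
  v=T[:3,:3].T@(np.array([0,0,z])-T[:3,3]);print(z,c["cx"]+c["fx"]*v[0]/-v[2],c["cy"]-c["fy"]*v[1]/-v[2])
a=plane("scene",(200+440/3.4,120+185/3.4),.24);print(a)
E
python3 look.py top pics/t3.png 190 180 360 300 4.5
```

```text
[ 0.50656087 -0.03827988  0.008     ] [ 0.62857618 -0.04195822  0.008     ]
[ 0.50764062 -0.03903429  0.008     ] [ 0.62820692 -0.04161042  0.008     ]
-0.06 316.66185681728393 340.9653374322016
-0.04 316.4078099672951 314.7647631653966
-0.02 316.20865369646936 294.2252104620274
0 316.0483326239062 277.69084222085655
0.02 315.9164966609304 264.0942243563387
[ 0.50859886 -0.07594657  0.24      ]
```

View pics/t3.png

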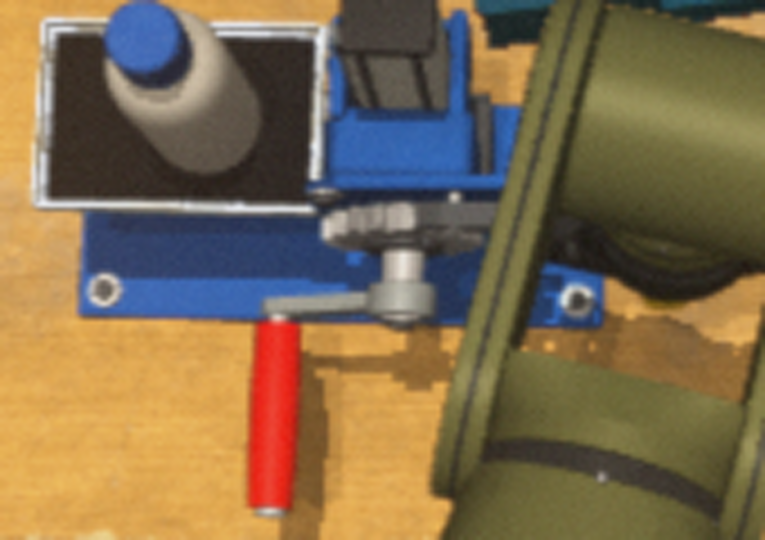

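```bash
python3 - <<'E'
from h import *
c=get_calibration("wrist");T=c["T_tool_cam"]
def pr(P):
  v=T[:3,:3].T@(np.array(P)-T[:3,3]);return np.round([c["cx"]+c["fx"]*v[0]/-v[2],c["cy"]-c["fy"]*v[1]/-v[2]],1)
for z in (-.06,-.04,-.03,-.02,0): print(z,[pr([x,y,z]) for x,y in((.011,.0),(.011,.01),(-.011,.01))])
d=np.load("pics/w3.png.npz")
for P in ([.483,-.066,.227],[.511,-.066,.227],[.497,-.077,.227],[.497,-.055,.227],[.497,-.066,.238],[.483,-.066,.238],[.511,-.066,.238]): print(P,pr(d["R"].T@(np.array(P)-d["p"])))
S=cv2.imread("pics/s3_full.png");cv2.imwrite("pics/s3z.png",cv2.resize(S[120:210,300:400],None,fx=6,fy=6,interpolation=cv2.INTER_NEAREST))
W=cv2.imread("pics/w3.png");cv2.imwrite("pics/w3z.png",cv2.resize(W[240:360,240:400],None,fx=5,fy=5,interpolation=cv2.INTER_NEAREST))
E
```

```text
-0.06 [array([316.7, 315.8]), array([343.2, 315.7]), array([341.9, 364.9])]
-0.04 [array([316.4, 292.1]), array([339.6, 292.1]), array([338.6, 336.4])]
-0.03 [array([316.3, 282.4]), array([338.2, 282.3]), array([337.3, 324.6])]
-0.02 [array([316.2, 273.7]), array([336.9, 273.6]), array([336.1, 314. ])]
0 [array([316.1, 258.9]), array([334.7, 258.9]), array([334. , 295.8])]
[0.483, -0.066, 0.227] [317.2 321.2]
[0.511, -0.066, 0.227] [316.4 269.1]
[0.497, -0.077, 0.227] [339.4 295.5]
[0.497, -0.055, 0.227] [294.2 296.1]
[0.497, -0.066, 0.238] [316.9 306.8]
[0.483, -0.066, 0.238] [317.3 333.5]
[0.511, -0.066, 0.238] [316.5 278.7]
```

View pics/s3z.png

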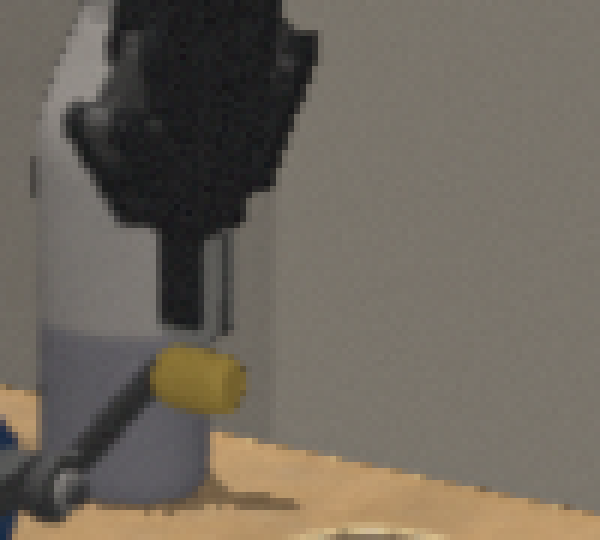

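View pics/w3z.png

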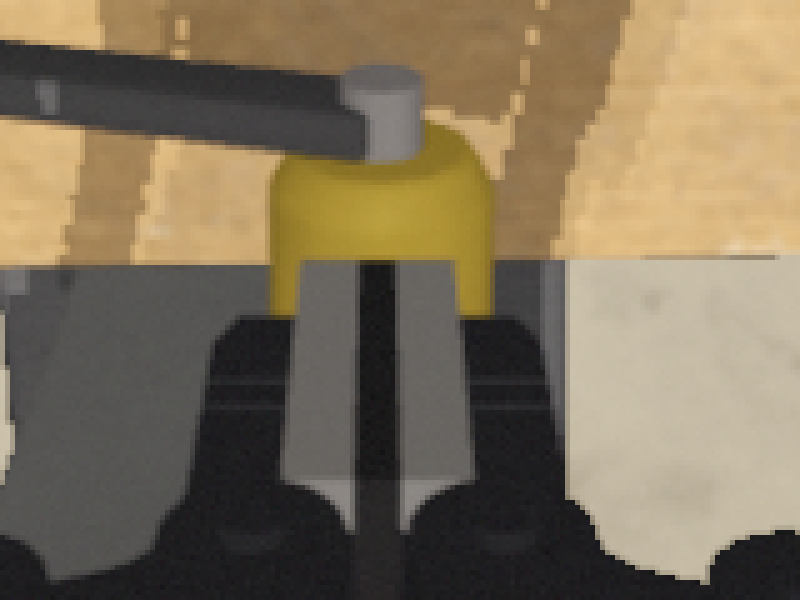

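Both the scene and wrist views put the real fingertips about 40 mm behind the reported TCP. The knob has not moved and is just below the tips at (333,183). I'll keep pressing slowly and go by force.

Emit:
{"name": "apply_moves", "arguments": {
  "deltas": [
    [0,0,0.02,0],
    [0,0,0.04,0],
    [0,0,0.06,0],
    [0,0,0.06,0]
  ]
}}

```text
t: 3.85
tool_pos: [0.4961, -0.0655, 0.1886]
ee_rot: [[1.0, -0.016, -0.001], [-0.016, -1.0, 0.001], [-0.001, -0.001, -1.0]]
force: [-0.0, -0.3, 0.0]
finger_gap: 0.0
```

```bash
python3 st.py
```

```text
t 3.85 p [ 0.4961 -0.0655  0.1886] F [-0.   -0.35  0.03] gap 0.0
[[0.9999, -0.0155, -0.0009], [-0.0155, -0.9999, 0.0008], [-0.001, -0.0008, -1.0]]
```

```bash
python3 look.py scene pics/s4.png 280 120 400 210 6
```

```text
(no output)
```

View pics/s4.png

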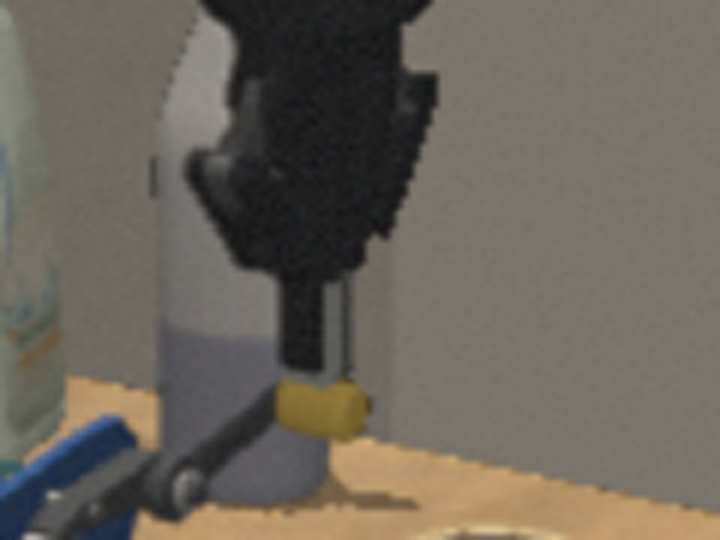

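The knob has dropped to about (333,188), so the lever is going down. I'll continue.

Emit:
{"name": "apply_moves", "arguments": {
  "deltas": [
    [0,0,0.02,0],
    [0,0,0.045,0],
    [0,0,0.07,0],
    [0,0,0.09,0],
    [0,0,0.1,0],
    [0,0,0.11,0]
  ]
}}

```text
t: 4.65
tool_pos: [0.4965, -0.0655, 0.1616]
ee_rot: [[1.0, -0.015, 0.0], [-0.015, -1.0, 0.001], [0.0, -0.001, -1.0]]
force: [1.5, -0.2, 2.8]
finger_gap: 0.0001
```

```bash
python3 st.py
```

```text
t 4.65 p [ 0.4965 -0.0655  0.1616] F [ 1.47 -0.2   2.75] gap 0.0001
[[0.9999, -0.0154, 0.0001], [-0.0154, -0.9999, 0.0006], [0.0, -0.0006, -1.0]]
```

Now on by small steps to the hard stop.

Emit:
{"name": "apply_moves", "arguments": {
  "deltas": [
    [0,0,0.008,0],
    [0,0,0.016,0],
    [0,0,0.016,0]
  ]
}}

```text
t: 5.03
tool_pos: [0.4966, -0.0652, 0.1585]
ee_rot: [[1.0, -0.015, 0.0], [-0.015, -1.0, 0.001], [0.0, -0.001, -1.0]]
force: [-1.7, 1.9, 5.7]
finger_gap: -0.0
```

Emit:
{"name": "apply_moves", "arguments": {
  "deltas": [
    [0,0,0.006,0],
    [0,0,0.012,0],
    [0,0,0.012,0]
  ]
}}

```text
t: 5.4
tool_pos: [0.4967, -0.0653, 0.1582]
ee_rot: [[1.0, -0.015, 0.001], [-0.015, -1.0, 0.001], [0.001, -0.001, -1.0]]
force: [-7.6, 3.3, 16.6]
finger_gap: 0.0005
```

Emit:
{"name": "apply_moves", "arguments": {
  "deltas": [
    [0,0,-0.15,0],
    [0,0,-0.35,0],
    [-0.05,-0.1,-0.5,0],
    [-0.12,-0.3,-0.55,0],
    [-0.2,-0.52,-0.55,0],
    [-0.26,-0.68,-0.5,0],
    [-0.276,-0.74,-0.46,0],
    [-0.276,-0.752,-0.46,0]
  ],
  "claw": 0.5
}}

```text
t: 6.4
tool_pos: [0.4295, 0.1234, 0.268]
ee_rot: [[1.0, -0.014, -0.003], [-0.014, -1.0, -0.001], [-0.003, 0.001, -1.0]]
force: [-0.8, 0.2, 0.6]
finger_gap: 0.0644
```

```bash
python3 st.py .43 .1245 .078; python3 wr.py pics/w5.png;python3 look.py scene pics/s5.png 200 120 370 290 3.4
```

```text
t 6.4 p [0.4295 0.1234 0.268 ] F [-0.79  0.16  0.56] gap 0.0644
[[0.9999, -0.0141, -0.0029], [-0.0141, -0.9999, -0.001], [-0.0029, 0.001, -1.0]]
delta [ 0.004 -0.005  0.76 ] twist -0.0007
```

View pics/w5.png

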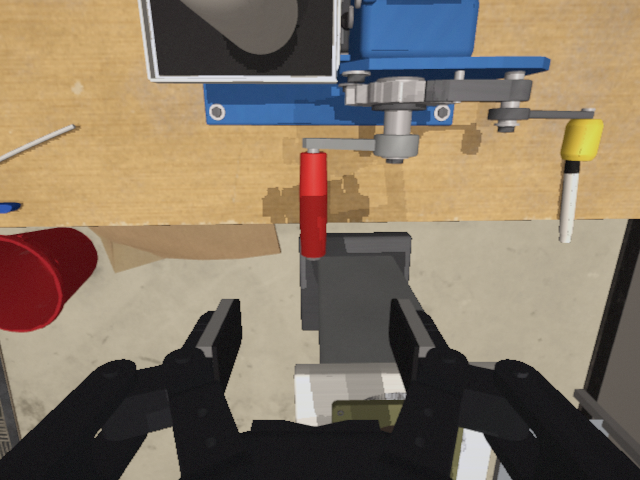

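View pics/s5.png

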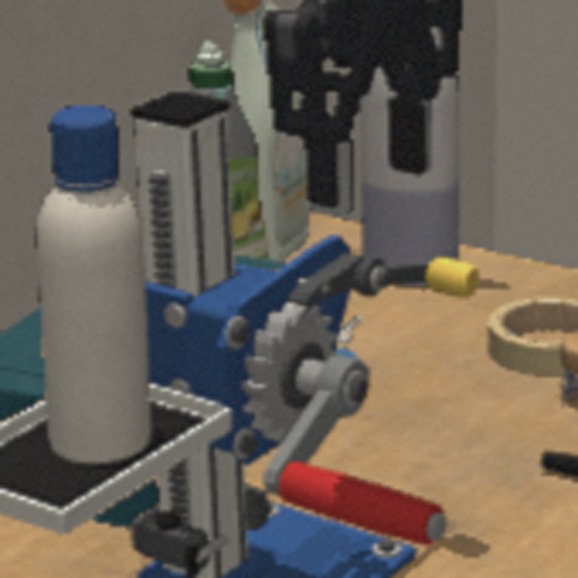

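Both views confirm the lever is down: the knob is at (333,201) in the scene. The handle is centred between the open jaws at about (313,205) in the wrist view. I descend and grip.

Emit:
{"name": "apply_moves", "arguments": {
  "deltas": [
    [0.004,-0.006,0.15,0],
    [0.004,-0.006,0.35,0],
    [0.004,-0.006,0.53,0],
    [0.004,-0.006,0.66,0],
    [0.004,-0.006,0.72,0],
    [0.004,-0.006,0.75,0],
    [0.004,-0.006,0.75,0]
  ]
}}

```text
t: 7.38
tool_pos: [0.4322, 0.1246, 0.083]
ee_rot: [[1.0, -0.016, 0.001], [-0.016, -1.0, 0.0], [0.001, -0.0, -1.0]]
force: [-0.7, -0.5, 0.7]
finger_gap: 0.0643
```

```bash
python3 st.py .43 .1245 .078; python3 look.py scene pics/s6.png 200 120 370 290 3.4
```

```text
t 7.375 p [0.4322 0.1246 0.083 ] F [-0.73 -0.46  0.7 ] gap 0.0643
[[0.9999, -0.016, 0.0011], [-0.016, -0.9999, 0.0001], [0.0011, -0.0001, -1.0]]
delta [-0.0087  0.0004  0.0201] twist -0.0013
```

View pics/s6.png

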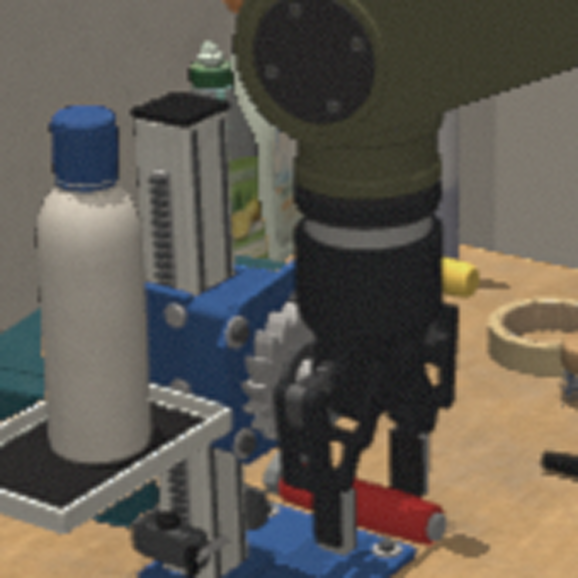

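Emit:
{"name": "apply_moves", "arguments": {
  "deltas": [
    [-0.005,0,0.015,0],
    [-0.005,0,0.015,0],
    [-0.005,0,0.015,0],
    [-0.005,0,0.015,0],
    [-0.005,0,0.015,0]
  ],
  "claw": -1
}}

```text
t: 8.05
tool_pos: [0.4302, 0.1251, 0.0788]
ee_rot: [[1.0, -0.015, 0.0], [-0.015, -1.0, 0.001], [0.0, -0.001, -1.0]]
force: [-1.3, 2.3, 2.0]
finger_gap: 0.0226
```

```bash
python3 st.py .43 .1245 .078; python3 wr.py pics/w7.png; python3 look.py scene pics/s7.png 200 120 370 290 3.4
```

```text
t 8.05 p [0.4302 0.1251 0.0788] F [-1.32  2.28  1.96] gap 0.0226
[[0.9999, -0.0153, 0.0003], [-0.0153, -0.9999, 0.0006], [0.0002, -0.0006, -1.0]]
delta [-0.0008  0.0025  0.0032] twist -0.0011
```

View pics/w7.png

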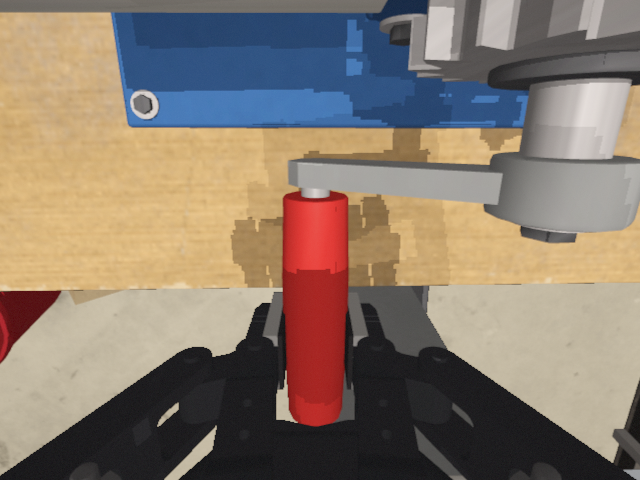

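View pics/s7.png

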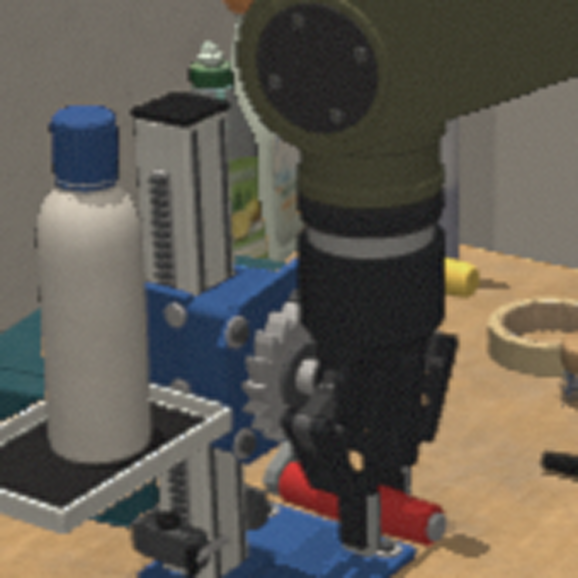

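The handle is gripped (gap 22.6 mm), red sleeve at (316,300) between the pads. I wind up by about 0.12 rad.

Emit:
{"name": "apply_moves", "arguments": {
  "deltas": [
    [0,0.0035,0.0077,0],
    [0,0.007,0.015,0],
    [0,0.011,0.0226,0],
    [0,0.0152,0.03,0],
    [0,0.0152,0.03,0]
  ]
}}

```text
t: 8.78
tool_pos: [0.4302, 0.1214, 0.0718]
ee_rot: [[1.0, -0.015, 0.0], [-0.015, -1.0, 0.001], [0.0, -0.001, -1.0]]
force: [-4.3, 3.2, 7.0]
finger_gap: 0.0227
```

```bash
python3 st.py ; python3 wr.py pics/w8.png; python3 look.py scene pics/s8.png 200 120 370 290 3.4
```

```text
t 8.775 p [0.4302 0.1214 0.0718] F [-4.27  3.19  6.99] gap 0.0227
[[0.9999, -0.0154, 0.0001], [-0.0154, -0.9999, 0.001], [0.0001, -0.001, -1.0]]
```

View pics/w8.png

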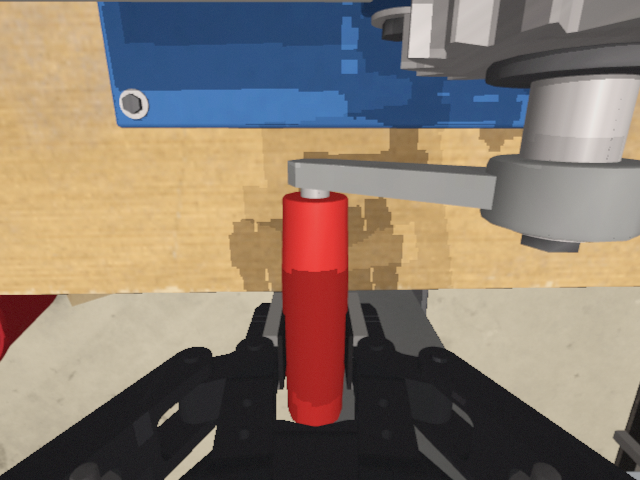

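View pics/s8.png

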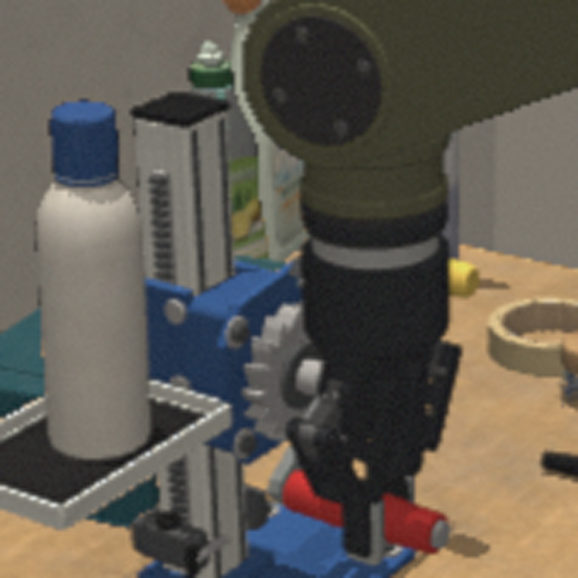

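```bash
python3 look.py top pics/t8.png 190 160 360 280 4.5; python3 -c "
import cv2
S=cv2.imread('pics/s8_full.png');A=cv2.imread('pics/s7_full.png')
cv2.imwrite('pics/s8z.png',cv2.hconcat([cv2.resize(i[180:270,240:310],None,fx=5.5,fy=5.5,interpolation=cv2.INTER_CUBIC) for i in (A,S)]))"
```

```text
(no output)
```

View pics/t8.png

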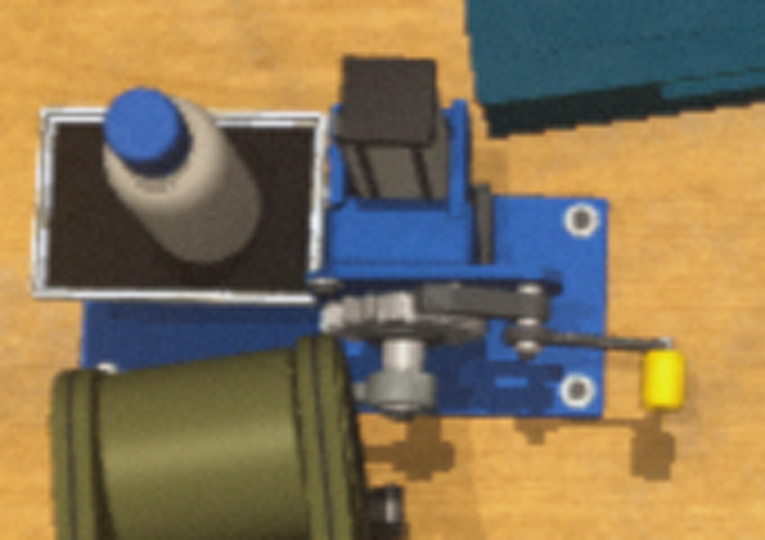

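View pics/s8z.png

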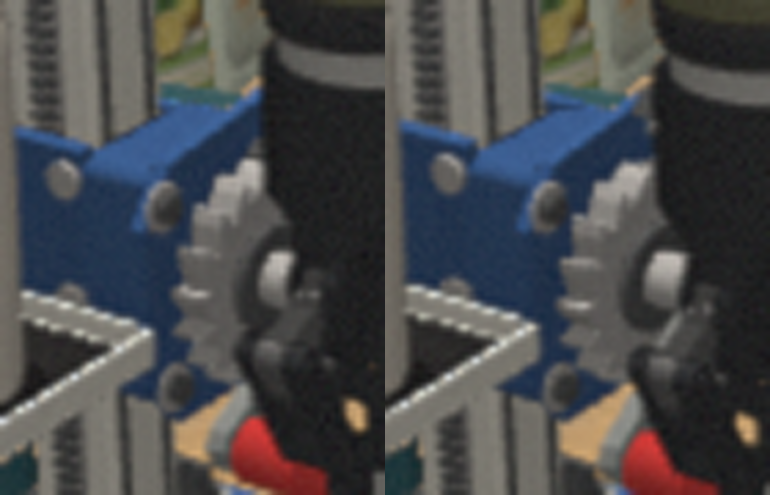

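```bash
python3 -c "
import cv2
S=cv2.imread('pics/t8_full.png');A=cv2.imread('pics/top0.png')
cv2.imwrite('pics/t8z.png',cv2.vconcat([cv2.resize(i[215:245,255:325],None,fx=9,fy=9,interpolation=cv2.INTER_CUBIC) for i in (A,S)]))"
```

```text
(no output)
```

View pics/t8z.png

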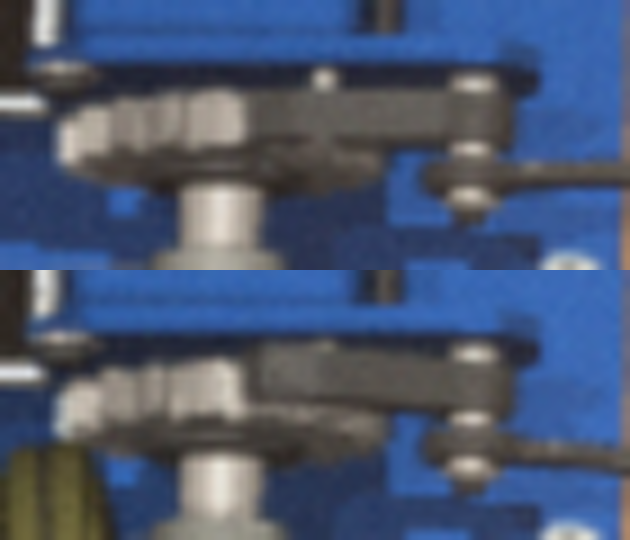

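The pawl has sprung out: in the top view its tip has lifted clear of the wheel (lower strip, tip now at (265,370) in the crop). Next I compute the lowering arc.

```bash
cat > arc.py <<'E'
import sys,numpy as np
p0,st,n=map(float,sys.argv[1:4]);k=280
for i in range(1,int(n)+1):
    p=p0+st*i
    print(round(p,3),[0,round(-.28*(np.cos(p)-np.cos(p0)),4),round(-.28*(np.sin(p)-np.sin(p0)),4),0])
E
cat > ft.py <<'E'
from h import *
s=read_state();y,z=s["tool_pos"][1]-.0607,s["tool_pos"][2]-.107
p=np.arctan2(z,y);F=s["force"]
print("t",round(s["t"],2),"phi",p.round(3),"r",np.hypot(y,z).round(4),"Ft(cw+)",round(-F[1]*np.sin(p)+F[2]*np.cos(p),2),"Fr",round(F[1]*np.cos(p)+F[2]*np.sin(p),2),"Fx",round(F[0],2),"gap",round(s["finger_gap"],4),"x",round(s["tool_pos"][0],4))
E
python3 ft.py
for a in -.53 -.05 .43 ; do python3 arc.py $a .04 12;echo;done
```

```text
t 8.93 phi -0.525 r 0.0702 Ft(cw+) 6.54 Fr -0.29 Fx -3.18 gap 0.0227 x 0.4302
-0.49 [0, np.float64(-0.0055), np.float64(-0.0098), 0]
-0.45 [0, np.float64(-0.0105), np.float64(-0.0198), 0]
-0.41 [0, np.float64(-0.0152), np.float64(-0.0299), 0]
-0.37 [0, np.float64(-0.0195), np.float64(-0.0403), 0]
-0.33 [0, np.float64(-0.0233), np.float64(-0.0508), 0]
-0.29 [0, np.float64(-0.0267), np.float64(-0.0615), 0]
-0.25 [0, np.float64(-0.0297), np.float64(-0.0723), 0]
-0.21 [0, np.float64(-0.0323), np.float64(-0.0832), 0]
-0.17 [0, np.float64(-0.0344), np.float64(-0.0942), 0]
-0.13 [0, np.float64(-0.0361), np.float64(-0.1053), 0]
-0.09 [0, np.float64(-0.0373), np.float64(-0.1164), 0]
-0.05 [0, np.float64(-0.0381), np.float64(-0.1276), 0]

-0.01 [0, np.float64(-0.0003), np.float64(-0.0112), 0]
0.03 [0, np.float64(-0.0002), np.float64(-0.0224), 0]
0.07 [0, np.float64(0.0003), np.float64(-0.0336), 0]
0.11 [0, np.float64(0.0013), np.float64(-0.0447), 0]
0.15 [0, np.float64(0.0028), np.float64(-0.0558), 0]
0.19 [0, np.float64(0.0047), np.float64(-0.0669), 0]
0.23 [0, np.float64(0.007), np.float64(-
[... 206 characters left out ...]
4(-0.1204), 0]
0.43 [0, np.float64(0.0251), np.float64(-0.1307), 0]

0.47 [0, np.float64(0.0049), np.float64(-0.0101), 0]
0.51 [0, np.float64(0.0101), np.float64(-0.02), 0]
0.55 [0, np.float64(0.0158), np.float64(-0.0296), 0]
0.59 [0, np.float64(0.0218), np.float64(-0.0391), 0]
0.63 [0, np.float64(0.0283), np.float64(-0.0482), 0]
0.67 [0, np.float64(0.035), np.float64(-0.0572), 0]
0.71 [0, np.float64(0.0422), np.float64(-0.0658), 0]
0.75 [0, np.float64(0.0496), np.float64(-0.0741), 0]
0.79 [0, np.float64(0.0574), np.float64(-0.0822), 0]
0.83 [0, np.float64(0.0655), np.float64(-0.0899), 0]
0.87 [0, np.float64(0.074), np.float64(-0.0973), 0]
0.91 [0, np.float64(0.0827), np.float64(-0.1043), 0]
```

Emit:
{"name": "apply_moves", "arguments": {
  "deltas": [
    [0,-0.0055,-0.01,0],
    [0,-0.0105,-0.02,0],
    [0,-0.015,-0.03,0],
    [0,-0.0195,-0.04,0],
    [0,-0.0235,-0.051,0],
    [0,-0.0265,-0.0615,0],
    [0,-0.0295,-0.0725,0],
    [0,-0.0325,-0.083,0],
    [0,-0.0345,-0.094,0],
    [0,-0.036,-0.1055,0],
    [0,-0.0375,-0.1165,0],
    [0,-0.038,-0.1275,0]
  ]
}}

```text
t: 10.42
tool_pos: [0.4303, 0.1317, 0.1038]
ee_rot: [[1.0, -0.015, 0.0], [-0.015, -1.0, 0.002], [0.0, -0.002, -1.0]]
force: [-3.8, 5.6, 6.5]
finger_gap: 0.0228
```

```bash
python3 ft.py; python3 look.py scene pics/s9.png 160 120 330 290 3.4
```

```text
t 10.43 phi -0.045 r 0.071 Ft(cw+) 6.7 Fr 5.26 Fx -3.83 gap 0.0228 x 0.4303
```

View pics/s9.png

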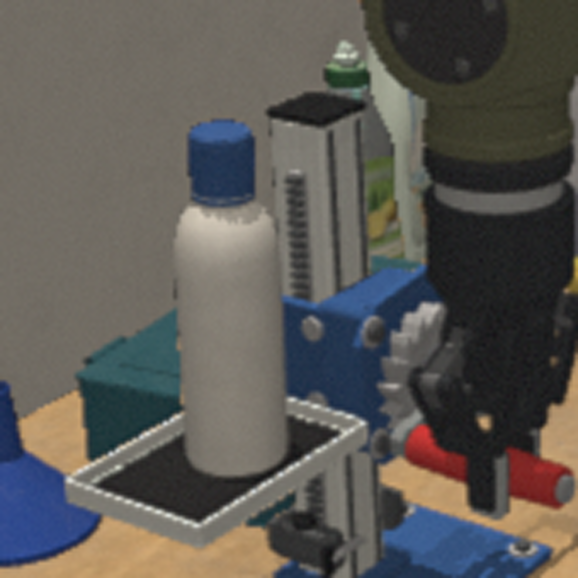

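Emit:
{"name": "apply_moves", "arguments": {
  "deltas": [
    [0,-0.002,-0.011,0],
    [0,-0.003,-0.0225,0],
    [0,-0.003,-0.0335,0],
    [0,-0.002,-0.0445,0],
    [0,-0.0005,-0.056,0],
    [0,0.0015,-0.067,0],
    [0,0.004,-0.078,0],
    [0,0.007,-0.0885,0],
    [0,0.01,-0.0995,0],
    [0,0.0135,-0.11,0],
    [0,0.0175,-0.1205,0],
    [0,0.022,-0.1305,0]
  ]
}}

```text
t: 11.98
tool_pos: [0.4302, 0.1258, 0.1371]
ee_rot: [[1.0, -0.015, 0.0], [-0.015, -1.0, 0.002], [0.0, -0.002, -1.0]]
force: [-6.3, 4.1, 9.1]
finger_gap: 0.0227
```

```bash
python3 ft.py
```

```text
t 11.97 phi 0.433 r 0.0717 Ft(cw+) 6.55 Fr 7.53 Fx -6.31 gap 0.0227 x 0.4302
```

Emit:
{"name": "apply_moves", "arguments": {
  "deltas": [
    [-0.001,0.005,-0.012,0],
    [-0.002,0.01,-0.023,0],
    [-0.003,0.0155,-0.0335,0],
    [-0.003,0.0215,-0.043,0],
    [-0.003,0.028,-0.052,0],
    [-0.003,0.0345,-0.061,0],
    [-0.003,0.042,-0.07,0],
    [-0.003,0.049,-0.078,0],
    [-0.003,0.057,-0.086,0],
    [-0.003,0.065,-0.094,0],
    [-0.003,0.0735,-0.1015,0],
    [-0.003,0.082,-0.1085,0]
  ]
}}

```text
t: 13.48
tool_pos: [0.4299, 0.1037, 0.1647]
ee_rot: [[1.0, -0.016, 0.002], [-0.016, -1.0, -0.002], [0.002, 0.002, -1.0]]
force: [-3.8, -1.6, 8.6]
finger_gap: 0.0226
```

```bash
python3 ft.py
for a in .91 1.39 1.87; do python3 arc.py $a .04 12|sed 's/np.float64//g';echo;done
```

```text
t 13.47 phi 0.93 r 0.0719 Ft(cw+) 6.44 Fr 5.93 Fx -3.76 gap 0.0226 x 0.4299
0.95 [0, (0.009), (-0.0067), 0]
0.99 [0, (0.0182), (-0.013), 0]
1.03 [0, (0.0277), (-0.019), 0]
1.07 [0, (0.0374), (-0.0246), 0]
1.11 [0, (0.0473), (-0.0297), 0]
1.15 [0, (0.0575), (-0.0345), 0]
1.19 [0, (0.0678), (-0.0389), 0]
1.23 [0, (0.0783), (-0.0428), 0]
1.27 [0, (0.0889), (-0.0464), 0]
1.31 [0, (0.0997), (-0.0495), 0]
1.35 [0, (0.1105), (-0.0521), 0]
1.39 [0, (0.1215), (-0.0544), 0]

1.43 [0, (0.0111), (-0.0018), 0]
1.47 [0, (0.0222), (-0.0031), 0]
1.51 [0, (0.0333), (-0.004), 0]
1.55 [0, (0.0445), (-0.0045), 0]
1.59 [0, (0.0557), (-0.0045), 0]
1.63 [0, (0.0669), (-0.0041), 0]
1.67 [0, (0.0781), (-0.0032), 0]
1.71 [0, (0.0892), (-0.0019), 0]
1.75 [0, (0.1003), (-0.0001), 0]
1.79 [0, (0.1112), (0.0021), 0]
1.83 [0, (0.1221), (0.0048), 0]
1.87 [0, (0.1329), (0.0079), 0]

1.91 [0, (0.0106), (0.0035), 0]
1.95 [0, (0.0211), (0.0075), 0]
1.99 [0, (0.0314), (0.0118), 0]
2.03 [0, (0.0416), (0.0166), 0]
2.07 [0, (0.0515), (0.0217), 0]
2.11 [0, (0.0612), (0.0273), 0]
2.15 [0, (0.0707), (0.0332), 0]
2.19 [0, (0.08), (0.0395), 0]
2.23 [0, (0.089), (0.0462), 0]
2.27 [0, (0.0977), (0.0533), 0]
2.31 [0, (0.1061), (0.0606), 0]
2.35 [0, (0.1142), (0.0683), 0]
```

Emit:
{"name": "apply_moves", "arguments": {
  "deltas": [
    [0,0.009,-0.008,0],
    [0,0.018,-0.0155,0],
    [0,0.0275,-0.022,0],
    [0,0.0375,-0.0275,0],
    [0,0.0475,-0.0325,0],
    [0,0.0575,-0.0375,0],
    [0,0.068,-0.042,0],
    [0,0.078,-0.046,0],
    [0,0.089,-0.0495,0],
    [0,0.0995,-0.0525,0],
    [0,0.1105,-0.055,0],
    [0,0.1215,-0.0575,0]
  ]
}}

```text
t: 14.98
tool_pos: [0.4293, 0.0717, 0.178]
ee_rot: [[1.0, -0.016, 0.002], [-0.016, -1.0, -0.005], [0.002, 0.005, -1.0]]
force: [-1.1, -6.9, 5.3]
finger_gap: 0.0226
```

```bash
python3 ft.py
```

```text
t 14.97 phi 1.417 r 0.0719 Ft(cw+) 7.63 Fr 4.16 Fx -1.12 gap 0.0226 x 0.4293
```

Emit:
{"name": "apply_moves", "arguments": {
  "deltas": [
    [0,0.011,-0.002,0],
    [0,0.022,-0.0035,0],
    [0,0.0335,-0.0045,0],
    [0,0.0445,-0.005,0],
    [0,0.0555,-0.005,0],
    [0,0.067,-0.0045,0],
    [0,0.078,-0.0035,0],
    [0,0.089,-0.002,0],
    [0,0.1005,-0.0005,0],
    [0,0.111,0.002,0],
    [0,0.122,0.0045,0],
    [0,0.133,0.0075,0]
  ]
}}

```text
t: 16.48
tool_pos: [0.4286, 0.0381, 0.1748]
ee_rot: [[1.0, -0.016, 0.001], [-0.016, -1.0, -0.006], [0.001, 0.006, -1.0]]
force: [2.9, -6.4, -1.8]
finger_gap: 0.0226
```

```bash
python3 ft.py;  python3 look.py scene pics/s10.png 160 120 330 290 3.4
```

```text
t 16.48 phi 1.892 r 0.0715 Ft(cw+) 6.6 Fr 0.31 Fx 2.88 gap 0.0226 x 0.4286
```

View pics/s10.png

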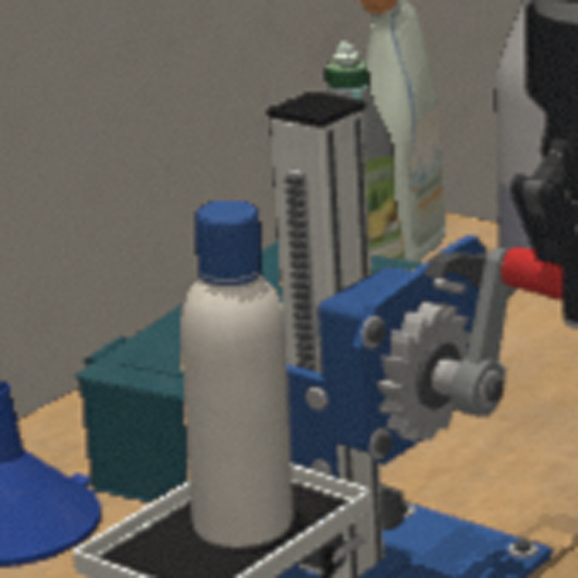

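```bash
python3 arc.py 1.87 .03 8|sed 's/np.float64//g'; python3 arc.py 2.11 .02 12|sed 's/np.float64//g'
```

```text
1.9 [0, (0.008), (0.0026), 0]
1.93 [0, (0.0159), (0.0054), 0]
1.96 [0, (0.0237), (0.0085), 0]
1.99 [0, (0.0314), (0.0118), 0]
2.02 [0, (0.0391), (0.0153), 0]
2.05 [0, (0.0466), (0.0191), 0]
2.08 [0, (0.054), (0.0231), 0]
2.11 [0, (0.0612), (0.0273), 0]
2.13 [0, (0.0048), (0.0029), 0]
2.15 [0, (0.0095), (0.0059), 0]
2.17 [0, (0.0141), (0.0091), 0]
2.19 [0, (0.0187), (0.0123), 0]
2.21 [0, (0.0233), (0.0156), 0]
2.23 [0, (0.0277), (0.0189), 0]
2.25 [0, (0.0321), (0.0224), 0]
2.27 [0, (0.0364), (0.026), 0]
2.29 [0, (0.0407), (0.0296), 0]
2.31 [0, (0.0449), (0.0334), 0]
2.33 [0, (0.049), (0.0372), 0]
2.35 [0, (0.053), (0.0411), 0]
```

Emit:
{"name": "apply_moves", "arguments": {
  "deltas": [
    [0,0.008,0.0025,0],
    [0,0.016,0.0055,0],
    [0,0.0235,0.0085,0],
    [0,0.0315,0.012,0],
    [0,0.039,0.0155,0],
    [0,0.0465,0.019,0],
    [0,0.054,0.023,0],
    [0,0.061,0.027,0]
  ]
}}

```text
t: 17.52
tool_pos: [0.4284, 0.0232, 0.1674]
ee_rot: [[1.0, -0.016, 0.001], [-0.016, -1.0, -0.005], [0.001, 0.005, -1.0]]
force: [4.2, -7.1, -3.9]
finger_gap: 0.0229
```

```bash
python3 ft.py
```

```text
t 17.52 phi 2.127 r 0.0711 Ft(cw+) 8.06 Fr 0.48 Fx 4.17 gap 0.0229 x 0.4284
```

```bash
python3 look.py scene pics/s11.png 180 230 310 330 5.5
```

```text
(no output)
```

View pics/s11.png

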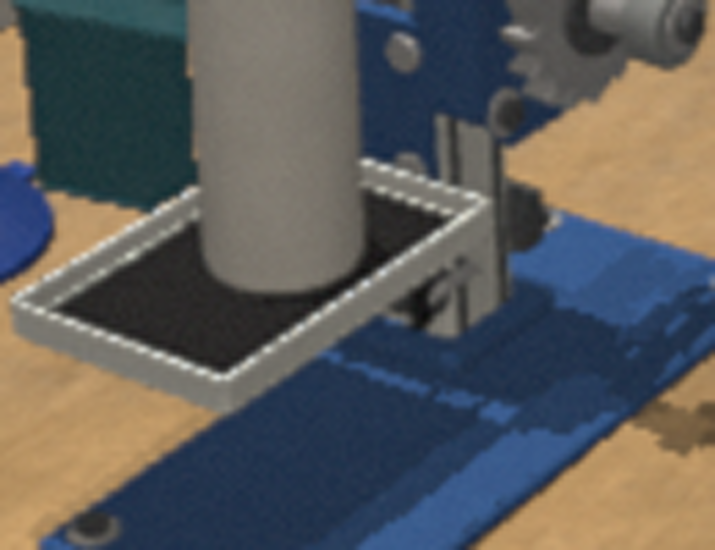

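Emit:
{"name": "apply_moves", "arguments": {
  "deltas": [
    [0,0.005,0.003,0],
    [0,0.0095,0.006,0],
    [0,0.014,0.009,0]
  ]
}}

```text
t: 17.95
tool_pos: [0.4283, 0.0198, 0.165]
ee_rot: [[1.0, -0.016, 0.001], [-0.016, -1.0, -0.005], [0.001, 0.005, -1.0]]
force: [4.2, -6.4, -4.0]
finger_gap: 0.0228
```

```bash
python3 ft.py
```

```text
t 17.95 phi 2.186 r 0.071 Ft(cw+) 7.53 Fr 0.4 Fx 4.16 gap 0.0228 x 0.4283
```

```bash
for p in 2.17 2.23 2.29 2.35 2.41 2.47 2.53 2.59 2.65 2.71 2.77 2.83 2.89 2.95 3.01 3.07 3.13 3.19 3.25 3.31; do python3 arc.py $p .02 3|sed 's/np.float64//g'; done; python3 ft.py
```

```text
2.19 [0, (0.0046), (0.0032), 0]
2.21 [0, (0.0091), (0.0065), 0]
2.23 [0, (0.0136), (0.0099), 0]
2.25 [0, (0.0044), (0.0035), 0]
2.27 [0, (0.0087), (0.007), 0]
2.29 [0, (0.013), (0.0107), 0]
2.31 [0, (0.0042), (0.0037), 0]
2.33 [0, (0.0083), (0.0075), 0]
2.35 [0, (0.0123), (0.0114), 0]
2.37 [0, (0.0039), (0.004), 0]
2.39 [0, (0.0078), (0.008), 0]
2.41 [0, (0.0116), (0.0122), 0]
2.43 [0, (0.0037), (0.0042), 0]
2.45 [0, (0.0073), (0.0085), 0]
2.47 [0, (0.0108), (0.0128), 0]
2.49 [0, (0.0034), (0.0044), 0]
2.51 [0, (0.0068), (0.0089), 0]
2.53 [0, (0.0101), (0.0135), 0]
2.55 [0, (0.0032), (0.0046), 0]
2.57 [0, (0.0062), (0.0093), 0]
2.59 [0, (0.0092), (0.014), 0]
2.61 [0, (0.0029), (0.0048), 0]
2.63 [0, (0.0057), (0.0097), 0]
2.65 [0, (0.0084), (0.0146), 0]
2.67 [0, (0.0026), (0.005), 0]
2.69 [0, (0.0051), (0.01), 0]
2.71 [0, (0.0075), (0.015), 0]
2.73 [0, (0.0023), (0.0051), 0]
2.75 [0, (0.0045), (0.0103), 0]
2.77 [0, (0.0066), (0.0155), 0]
2.79 [0, (0.002), (0.0052), 0]
2.81 [0, (0.0039), (0.0105), 0]
2.83 [0, (0.0056), (0.0158), 0]
2.85 [0, (0.0017), (0.0053), 0]
2.87 [0, (0.0032), (0.
[... 187 characters left out ...]
 (0.011), 0]
3.01 [0, (0.0027), (0.0166), 0]
3.03 [0, (0.0007), (0.0056), 0]
3.05 [0, (0.0012), (0.0111), 0]
3.07 [0, (0.0017), (0.0167), 0]
3.09 [0, (0.0003), (0.0056), 0]
3.11 [0, (0.0006), (0.0112), 0]
3.13 [0, (0.0007), (0.0168), 0]
3.15 [0, (0.0), (0.0056), 0]
3.17 [0, (-0.0001), (0.0112), 0]
3.19 [0, (-0.0003), (0.0168), 0]
3.21 [0, (-0.0003), (0.0056), 0]
3.23 [0, (-0.0008), (0.0112), 0]
3.25 [0, (-0.0013), (0.0167), 0]
3.27 [0, (-0.0007), (0.0056), 0]
3.29 [0, (-0.0014), (0.0111), 0]
3.31 [0, (-0.0023), (0.0166), 0]
3.33 [0, (-0.001), (0.0055), 0]
3.35 [0, (-0.0021), (0.011), 0]
3.37 [0, (-0.0033), (0.0165), 0]
t 17.95 phi 2.186 r 0.071 Ft(cw+) 7.53 Fr 0.4 Fx 4.16 gap 0.0228 x 0.4283
```

Emit:
{"name": "apply_moves", "arguments": {
  "deltas": [
    [0,0.0045,0.003,0],
    [0,0.009,0.0065,0],
    [0,0.0135,0.01,0]
  ]
}}

```text
t: 18.32
tool_pos: [0.4283, 0.0165, 0.1624]
ee_rot: [[1.0, -0.016, 0.001], [-0.016, -1.0, -0.005], [0.001, 0.005, -1.0]]
force: [4.1, -5.2, -5.1]
finger_gap: 0.0226
```

```bash
python3 ft.py
```

```text
t 18.32 phi 2.244 r 0.0709 Ft(cw+) 7.24 Fr -0.78 Fx 4.13 gap 0.0226 x 0.4283
```

Emit:
{"name": "apply_moves", "arguments": {
  "deltas": [
    [0,0.0045,0.0035,0],
    [0,0.0085,0.007,0],
    [0,0.013,0.0105,0]
  ]
}}

```text
t: 18.7
tool_pos: [0.4282, 0.0134, 0.1596]
ee_rot: [[1.0, -0.016, 0.001], [-0.016, -1.0, -0.005], [0.001, 0.005, -1.0]]
force: [4.5, -4.2, -6.0]
finger_gap: 0.023
```

```bash
python3 ft.py
```

```text
t 18.7 phi 2.302 r 0.0707 Ft(cw+) 7.19 Fr -1.67 Fx 4.48 gap 0.023 x 0.4282
```

Emit:
{"name": "apply_moves", "arguments": {
  "deltas": [
    [0,0.004,0.0035,0],
    [0,0.0085,0.0075,0],
    [0,0.0125,0.0115,0]
  ]
}}

```text
t: 19.08
tool_pos: [0.4282, 0.0105, 0.1566]
ee_rot: [[1.0, -0.016, 0.001], [-0.016, -1.0, -0.004], [0.001, 0.004, -1.0]]
force: [5.1, -5.1, -5.1]
finger_gap: 0.0225
```

```bash
python3 ft.py
```

```text
t 19.07 phi 2.362 r 0.0706 Ft(cw+) 7.22 Fr 0.11 Fx 5.15 gap 0.0225 x 0.4282
```

Emit:
{"name": "apply_moves", "arguments": {
  "deltas": [
    [0,0.004,0.004,0],
    [0,0.008,0.008,0],
    [0,0.0115,0.012,0]
  ]
}}

```text
t: 19.45
tool_pos: [0.4281, 0.0078, 0.1536]
ee_rot: [[1.0, -0.016, 0.001], [-0.016, -1.0, -0.004], [0.002, 0.004, -1.0]]
force: [5.5, -4.0, -6.6]
finger_gap: 0.0223
```

```bash
python3 ft.py
```

```text
t 19.45 phi 2.42 r 0.0705 Ft(cw+) 7.6 Fr -1.3 Fx 5.5 gap 0.0223 x 0.4281
```

Emit:
{"name": "apply_moves", "arguments": {
  "deltas": [
    [0,0.0035,0.004,0],
    [0,0.007,0.0085,0],
    [0,0.011,0.013,0]
  ]
}}

```text
t: 19.82
tool_pos: [0.4281, 0.0057, 0.1508]
ee_rot: [[1.0, -0.016, 0.002], [-0.016, -1.0, -0.002], [0.002, 0.002, -1.0]]
force: [3.3, -0.5, -1.9]
finger_gap: 0.0227
```

```bash
python3 ft.py
```

```text
t 19.82 phi 2.469 r 0.0703 Ft(cw+) 1.8 Fr -0.77 Fx 3.28 gap 0.0227 x 0.4281
```

The push has died away, from 7.5 N to 1.8 N. One more half-millimetre nudge to confirm.

Emit:
{"name": "apply_moves", "arguments": {
  "deltas": [
    [0,0.0015,0.0015,0],
    [0,0.0015,0.002,0]
  ]
}}

```text
t: 20.08
tool_pos: [0.4281, 0.0058, 0.1509]
ee_rot: [[1.0, -0.016, 0.002], [-0.016, -1.0, -0.001], [0.002, 0.001, -1.0]]
force: [5.3, -1.9, -4.0]
finger_gap: 0.0227
```

```bash
python3 ft.py;python3 look.py scene pics/s12.png 160 120 350 310 3
```

```text
t 20.07 phi 2.467 r 0.0703 Ft(cw+) 4.26 Fr -1.02 Fx 5.28 gap 0.0227 x 0.4281
```

View pics/s12.png

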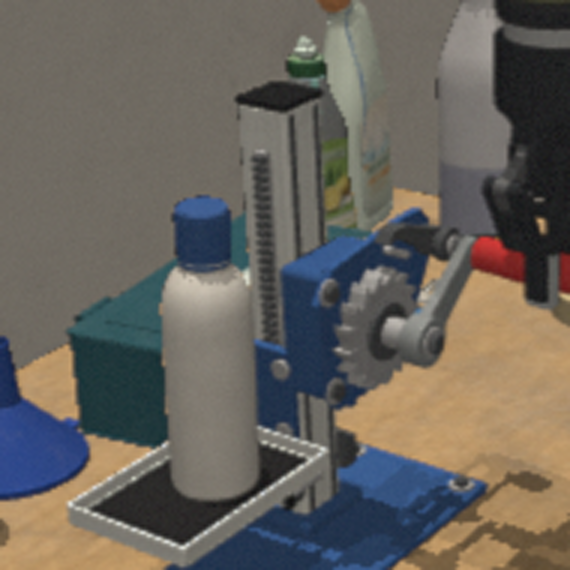

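Emit:
{"name": "apply_moves", "arguments": {
  "deltas": [
    [0,0,0,0],
    [0,0,0,0]
  ]
}}

```text
t: 20.38
tool_pos: [0.4281, 0.0058, 0.1509]
ee_rot: [[1.0, -0.016, 0.002], [-0.016, -1.0, -0.001], [0.002, 0.001, -1.0]]
force: [5.3, -2.3, -3.9]
finger_gap: 0.0231
```

```bash
python3 ft.py
```

```text
t 20.38 phi 2.466 r 0.0703 Ft(cw+) 4.44 Fr -0.66 Fx 5.29 gap 0.0231 x 0.4281
```

Emit:
{"name": "apply_moves", "arguments": {
  "deltas": [
    [0,0.0015,0.002,0],
    [0,0.0025,0.0035,0],
    [0,0.0025,0.0035,0]
  ]
}}

```text
t: 20.75
tool_pos: [0.4281, 0.0057, 0.1507]
ee_rot: [[1.0, -0.015, 0.002], [-0.015, -1.0, -0.0], [0.002, 0.0, -1.0]]
force: [5.5, 0.2, -2.6]
finger_gap: 0.0228
```

```bash
python3 ft.py
```

```text
t 20.75 phi 2.47 r 0.0702 Ft(cw+) 1.9 Fr -1.81 Fx 5.46 gap 0.0228 x 0.4281
```

Emit:
{"name": "apply_moves", "arguments": {
  "deltas": [
    [0,0.0012,0.0016,0],
    [0,0.0012,0.0016,0],
    [0,0.0012,0.0016,0]
  ]
}}

```text
t: 21.12
tool_pos: [0.4281, 0.0056, 0.1506]
ee_rot: [[1.0, -0.015, 0.002], [-0.015, -1.0, 0.0], [0.002, -0.0, -1.0]]
force: [5.4, 0.8, -0.4]
finger_gap: 0.0226
```

```bash
python3 ft.py; python3 look.py scene pics/s13.png 160 120 350 310 3; python3 - <<'E'
import cv2,numpy as np
a=cv2.imread('pics/s12_full.png').astype(int);b=cv2.imread('pics/s13_full.png').astype(int)
d=cv2.phaseCorrelate(np.float32(cv2.cvtColor(np.uint8(a),6)[180:310,180:270]),np.float32(cv2.cvtColor(np.uint8(b),6)[180:310,180:270]));print(d)
E
```

```text
t 21.12 phi 2.472 r 0.0702 Ft(cw+) -0.24 Fr -0.89 Fx 5.38 gap 0.0226 x 0.4281
((-0.02290658438248272, 0.49750801783893905), 0.9662155911166972)
```

The push is now about 0 N and the crank stays at 2.47 rad, so the tray has landed. I let go and back off.

Emit:
{"name": "apply_moves", "arguments": {
  "deltas": [
    [0,0,0,0],
    [0,0,0,0],
    [0,0,0,0],
    [0,0,0,0],
    [0,0,-0.1,0],
    [0,0,-0.25,0],
    [0,0,-0.45,0],
    [0,0.05,-0.6,0],
    [0,0.25,-0.65,0],
    [0,0.5,-0.65,0],
    [0,0.7,-0.65,0],
    [0,0.8,-0.65,0]
  ],
  "claw": 0.5
}}

```text
t: 22.68
tool_pos: [0.4239, -0.1967, 0.3124]
ee_rot: [[1.0, -0.018, -0.001], [-0.018, -1.0, 0.0], [-0.001, -0.0, -1.0]]
force: [-0.6, 0.0, 0.0]
finger_gap: 0.064
```

```bash
python3 st.py;python3 look.py scene pics/s14.png 160 120 350 310 3; python3 look.py top pics/t14.png 180 160 500 310 2.5; python3 -c "
import cv2,numpy as np
for p in ('12','13'):
  a=cv2.imread('pics/s%s_full.png'%p,0)[180:310,180:270];b=cv2.imread('pics/s14_full.png',0)[180:310,180:270]
  print(cv2.phaseCorrelate(np.float32(a),np.float32(b)))"
```

```text
t 22.675 p [ 0.4239 -0.1967  0.3124] F [-0.63  0.01  0.01] gap 0.064
[[0.9998, -0.0181, -0.0007], [-0.0181, -0.9998, 0.0001], [-0.0007, -0.0001, -1.0]]
((-0.05525972095169607, 0.5040212287916006), 0.9776672527328931)
((-0.014771301669256331, 0.5066397056976228), 0.9815094182520737)
```

View pics/s14.png

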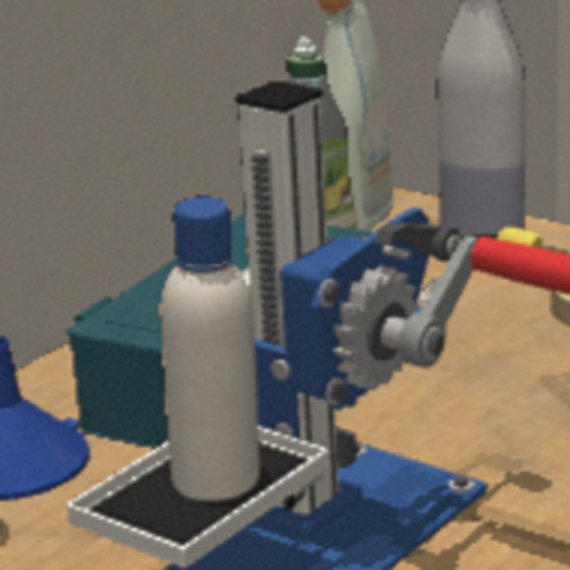

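View pics/t14.png

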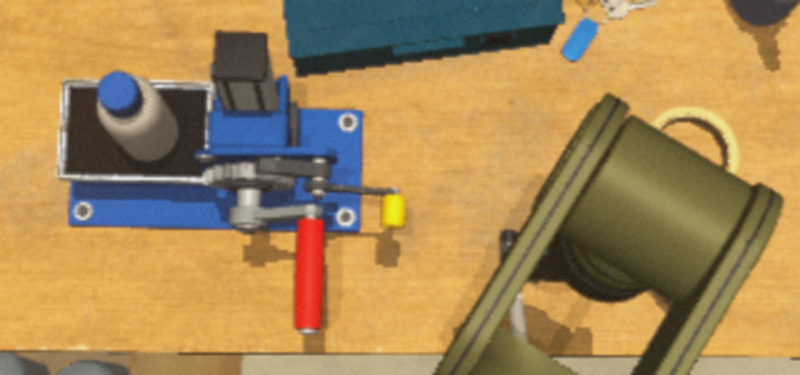

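```bash
python3 -c "
from plant import *
print(finish_job())"
```

```text
the job is handed in; nothing more can be done
None
```

The bottle is down: the tray has landed on its rubber stop, the bottle is still standing on it, and I handed the job in at about 23 s.

**What I did**
- **Lever:** I pressed the yellow lever to its hard stop, at about 17 N. It had moved about 41 mm when I looked afterwards.
- **Wind-up:** I gripped the red handle and wound up about 0.12 rad. The top view then showed the pawl lifted out of the wheel.
- **Lowering:** I let the crank back at about 0.3 rad/s, slowing to about 0.16 rad/s for the last part. The load pushed on the handle with a steady 6.5 to 8 N.
- **Landing:** The push died away after about 2.9 rad of crank from the start. I then opened the jaws and backed off upwards.

**Last checks**
- The push at the handle was about 0 N before I let go, and the tool read no force after backing off.
- The pictures showed the tray unmoved by the release, the pawl out, the lever down and the bottle upright. The arm hid the brush and most of the marker from the last top view, so I did not check that they had stayed put. The arm never worked at bench level near them.

**What disagreed**
- The real fingertips were about 40 mm behind the reported TCP. My first press stopped short in the air, so I went by the pictures and the force after that.
- Near the landing the push read 1.8 N, then 4.4 N, while the handle stayed still. I eased it on by about 0.3 mm of measured handle travel (about 2 mm commanded) until the push was gone.
- The handle also pulled sideways by up to about 8 N on the way round, because my estimate of its centre was about 1 mm off.

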